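# Returning two cartons to the front of a spring-fed stock rack

### The arm

A 6-joint arm with a two-finger parallel gripper is mounted at the origin on the work surface. World frame = base frame: x ahead of the robot, y to its left, z up, the work surface at z = 0. Lengths are in m, angles in rad, forces in N, time in s.
With the tool pointing down it reaches from about 0.3 to 0.775 m from the base axis. Payload 14.6 kg.
Tool frame: the origin (TCP) lies on the centre line of the jaws, within the pads' length; the fingertips stand 19 mm ahead of it and the grasp point (between the pads) is the TCP; y points along the fingers, x is the direction in which the jaws open and shut, and the axes are right-handed (so a half turn about y gives the same grasp; the last joint's range is limited). The gripper opens to 94 mm and grips with 3 to 60 N. Pads are 16 mm wide; open, the fingers measure 119 mm over their backs; the gripper's body (75 mm by 177 mm) begins 78 mm behind the grasp point.
Start: joints at [-1.287, 0.3, 1.521, -0, 1.321, -0.067], TCP at [0.189, -0.516, 0.224] pointing down, gripper open.
Joint ranges: [-3.03, 3.03], [-0.79, 2.21], [0.23, 2.52], [-1.04, 4.18], [0, 3.07], [-2.55, 2.55]. Speed limits (rad/s): [2.22, 2.22, 2.57, 3.14, 3.14, 3.14].

### API

Orientations are given as [roll, pitch, yaw] about the fixed x, y, z axes, in that order (R = Rz(yaw) Ry(pitch) Rx(roll)).
In Python, from station import get_obs, cams, workorder gives the robot as it stands.
- The arm moves only by the shell command python3 -m handwheel 'ROWS' [FORCE]. ROWS is JSON, a list of rows, each an object of numbers: "fingers": the opening, from -1 (shut) to 1 (fully open); "x", "y", "z": the shift along the tool's x, y, z in m; "spin": the turn about the tool's y in degrees. In form: [{"fingers": .., "x": .., "y": .., "z": .., "spin": ..}, ...]. A call has exactly 10 rows; each row is the pose to reach, as a shift and turn from the pose commanded when the call began, along the tool's axes at that moment; what a row does not reach only later rows make up. A row lasts 1/10 s, in which the tool goes at most 50 mm and 8.59 degrees, less where a joint would pass 70% of its speed; a pose out of reach is approached as far as the arm can. A call with a gripper value outside its range is refused whole. The fingers move at their own pace and stop on an object; FORCE is the grip in N (left out, the last holds). Time passes only in rows, so rows that repeat a pose let the fingers close, or fill a call up. It gives the time, the measured TCP pose, the force and the opening at its end, in the units of the state.
- get_obs(): the state, without advancing time (a new reading comes with each control period).
- cams.camera(name): name is "scene" or "top" or "wrist"; returns (picture, depth): 400x640x3 uint8, red, green, blue; 400x640 float32, m along the optical axis (not along the pixel's ray), 0 where there is no reading.
- cams.get_calibration(name): a dict with "fx", "fy", "cx", "cy" (pixels), "view" (4x4, takes a point from world to camera coordinates). Camera axes: x right, y down, z forward; pixel columns grow to the right and rows downward; lengths in m; the calibration is good to about 2 mm. A picture is of the moment at which its call begins: read the wrist's pose just before it. get_calibration takes no time and is no camera call; for the wrist camera it gives the pose at the moment of the call.
- workorder.hand_in(): hands the job in, once; it reports no verdict.
The state is a dict: "time_s": time; "qpos": joint angles; "joint_vel": joint speeds; "tau": joint torques, N m; "ee_pos": TCP position; "eef_rot": TCP orientation; "force": force on the tool from outside, world axes, zero at the start; "moment": the same for the moment, N m; "grip_width": finger opening in m.
Only numpy, scipy, OpenCV 4.12 (cv2) and the standard library are available. Lean on these libraries where they do the work, as an engineer would, in place of code of your own. Each camera call takes 0.05 s, during which the arm holds its last target. There are 200 camera calls.

### The job

Put the two cartons from the steel tray back in the spring-fed rack, each at the very front of the lane that already holds a carton of its own height, so that they are used first. Bring each one low over the front lip, pressing the stock back with it to make room, and let it down gently behind the lip, so that it stands upright on the lane floor between the lip and the stock. There is glass inside: do not bang, crush or knock over any carton, and leave the bottle in the rack and everything else as it is.

Things in the scene. Friction and masses are not known exactly. Their poses are not given: they have to be found in the camera images.
- rack_front (a point): Point on the white stock rack, fixed on the counter: lane floor level (18 mm above the counter), at the inner face of the front lips, middle lane. x runs into the rack, away from the robot, y to its left, z up. Three parallel lanes at y = 95, 0, -95 mm, each 47 mm wide inside, 52 outside; their sides are 20 mm high above the lane floor
- lip_top (a point): Middle of the top edge of the middle lane's grey retaining lip, at its inner face. Every lane has such a lip across its front, 52 mm wide, 25 mm high above the lane floor, 4 mm thick (x = -4 to 0 mm from the rack's front point). Axes as the rack's
- shelf_edge (a point): Middle of the lower front edge of the rack's clear upper shelf, which carries boxes: 45 mm behind the lips' inner face, 167 mm above the lane floor. A gripper pointing straight down meets this shelf; it must lean, its top some 30 degrees towards the robot. Behind the edge, at each end of the rack, stand two 10 mm posts, 159 mm from its middle. Axes as the rack's
- pusher_m (a joint): Middle lane's black spring pusher, 46 mm high: value = its face's distance behind the lip, less 1 mm (m), 0 to 0.11. It presses the stock to the lip, with about 3.5 N behind one carton and 6 N behind two, and yields (damped, 30 N per m/s) when the stock is pressed back. Pushed above the pusher's top, stock leans over backwards
- pusher_l (a joint): The same for the left lane (y = 95 mm)
- pusher_r (a joint): The same for the right lane (y = -95 mm)
- carton_tall_mid (a point): Centre of the taller of the two paper cartons that stand loose in the steel tray: 34 (x) x 40 (y) x 92 mm (z), z up, about 0.14 kg (0.1 to 0.2). It looks the same after a half turn
- carton_short_mid (a point): Centre of the shorter of the two paper cartons in the steel tray: 34 (x) x 40 (y) x 68 mm (z), otherwise as the tall one
- stock_tall_mid (a point): Centre of the tall carton already in the rack, same kind and size as the tall one in the tray; it stands in one of the three lanes, against the lip, x axis along the lane
- stock_short_mid (a point): Centre of the short carton already in the rack, same kind and size as the short one in the tray; in another lane, against the lip
- stock_bottle_mid (a point): Centre of the brown bottle (diameter 34, height 74 mm) in the remaining lane; to be left alone
- vial: Small clear vial, diameter 25, height 51 mm, standing in the tray between the cartons; origin under its centre
- syringe: Capped syringe lying in the far part of the tray, about 150 mm long along its y axis, 17 mm high; origin under the middle of its barrel
- ampoule_tray: White blister tray with ampoules lying flat in the near part of the steel tray, 70 (x) x 118 (y) x 18 mm; origin under its centre
- dish: Open steel dish on the counter, 100 (x) x 190 (y) x 32 mm; origin under its centre
- tape_roll_mid (a point): Centre of a tape roll lying on the counter, diameter 64, height 25 mm
- wash_bottle_mid (a point): Centre of a white bottle on the counter, diameter 60, height 150 mm
- tray: Stainless tray, fixed on the counter, 220 (x) x 320 (y) mm, rim 18 mm high (20 mm with its bead), floor 3 mm above the counter; origin under its centre
Things that resemble listed ones, but are neither listed nor needed, are in the scene too. What is shaped like the part that bears carton_tall_mid but blue or pink is not meant. Leave any yellow look-alike of the part that bears carton_short_mid alone.

How it is judged:
At the end, for the whole second after the job is handed in: Each carton stands upright (0.1 rad) and still on its lane floor (4 mm), its centre 11 to 26 mm behind the lip's inner face, right in front of the stock carton of its own height (centres 30 to 42 mm apart), which also stands upright on the floor, its centre over 42 mm behind the lip (x of carton_tall_mid in the frame of rack_front between 0.011 and 0.026 m and z of carton_tall_mid in the frame of rack_front between 0.042 and 0.05 m and horizontal distance between carton_tall_mid and stock_tall_mid between 0.03 and 0.042 m and x of each of stock_tall_mid, stock_short_mid in the frame of rack_front above 0.042 m and angle between each of carton_tall_mid, stock_tall_mid, carton_short_mid, stock_short_mid's own z axis and vertical below 0.1 rad and z of stock_tall_mid in the frame of rack_front below 0.05 m and linear speed of each of carton_tall, stock_tall, carton_short, stock_short below 0.02 m/s and x of carton_short_mid in the frame of rack_front between 0.011 and 0.026 m and z of carton_short_mid in the frame of rack_front between 0.03 and 0.038 m and horizontal distance between carton_short_mid and stock_short_mid between 0.03 and 0.042 m and z of stock_short_mid in the frame of rack_front below 0.038 m); the robot touches nothing.
It fails at once if the bottle in the rack is shifted by more than 12 mm (distance of stock_bottle_mid from where it was at the start of the episode above 0.012 m).
It fails at once if the vial, syringe, ampoule tray, dish, tape roll or white bottle is shifted by more than 30 mm (distance of any of vial, syringe, ampoule_tray, dish, tape_roll_mid, wash_bottle_mid from where it was at the start of the episode above 0.03 m).
It fails at once if a standing bystander is tipped over (angle between any of stock_bottle_mid, vial, wash_bottle_mid's own z axis and vertical above 0.4 rad).
It fails at once if a carton, one of the two or one of the rack's own, is tipped by more than 50 degrees (angle between any of carton_tall_mid, carton_short_mid, stock_tall_mid, stock_short_mid's own z axis and vertical above 0.87 rad).
It fails at once if one of the two cartons is pressed or banged on the rack or on the stock with more than 60 N (contact force between any of carton_tall, carton_short and rack above 60 N or contact force between carton_tall and stock_tall above 60 N or contact force between carton_short and stock_short above 60 N).
It also fails if it takes over 72 s, if anything falls off the work surface, if the arm or the gripper's body presses on something with over 40 N, if the wrist force passes 120 N, or if a joint passes its speed limit or range.

## Working session

There is one attempt and no reset: what is moved stays moved. The work goes in short steps, Python scripts to look and compute and a shell command to move; the robot and the scene stay as the last step left them, time stands still between calls to the robot, and variables do not carry over. Pictures are saved under pics/ and viewed, about 8 in all and at most 12, crops included, and the job is handed in when it is done.

```bash
ls; mkdir -p pics
cat > h.py <<'E'
import numpy as np, cv2
from station import get_obs, cams, workorder
def snap(n,f=None,crop=None,scale=1):
    im,d=cams.camera(n); c=cams.get_calibration(n)
    if f: cv2.imwrite(f'pics/{f}.png',im[:,:,::-1]); np.savez(f'pics/{f}.npz',im=im,d=d,view=c['view'],k=[c['fx'],c['fy'],c['cx'],c['cy']])
    return im,d,c
def cloud(f):
    z=np.load(f'pics/{f}.npz'); d=z['d']; fx,fy,cx,cy=z['k']
    v,u=np.mgrid[:d.shape[0],:d.shape[1]]
    P=np.stack([(u-cx)/fx*d,(v-cy)/fy*d,d,np.ones_like(d)],-1)@np.linalg.inv(z['view']).T
    P=P[...,:3]; P[d==0]=np.nan
    return P,z['im']
E
python3 - <<'E'
from h import *
print(get_obs())
for n in ['scene','top']:
    snap(n,n+'0')
    c=cams.get_calibration(n); print(n,np.round(np.linalg.inv(c['view']),3).tolist(),c['fx'])
E
```

```text
pics
{'time_s': 0.0, 'qpos': array([-1.28660382e+00,  3.00487922e-01,  1.52155657e+00, -2.19241718e-05,
        1.32068537e+00, -6.65838340e-02]), 'joint_vel': array([-0.00151154,  0.00040215,  0.00050822,  0.00083498,  0.00037595,
       -0.00028092]), 'tau': array([-2.98455932e-03, -5.31811988e+01, -3.52745640e+01,  7.07150088e-02,
        2.43874040e-02, -8.84358724e-05]), 'ee_pos': array([ 0.18893134, -0.51628889,  0.22388745]), 'eef_rot': array([-1.57074185e+00,  1.13610580e-03, -1.22001452e+00]), 'force': array([ 0.55379203, -0.88906066,  0.67783724]), 'moment': array([-0.02895917,  0.03845279,  0.01780518]), 'grip_width': 0.09367671091670994}
scene [[0.587, 0.726, -0.358, 0.94], [0.81, -0.519, 0.273, -0.311], [0.013, -0.45, -0.893, 1.176], [0.0, 0.0, 0.0, 1.0]] 383.80013930269996
top [[-0.006, -0.981, 0.196, 0.236], [-1.0, 0.003, -0.018, 0.023], [0.017, -0.196, -0.981, 1.625], [0.0, 0.0, 0.0, 1.0]] 491.4049716943348
```

View pics/scene0.png

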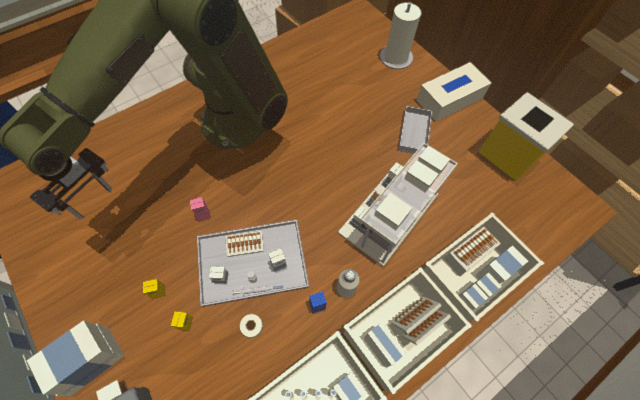

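View pics/top0.png

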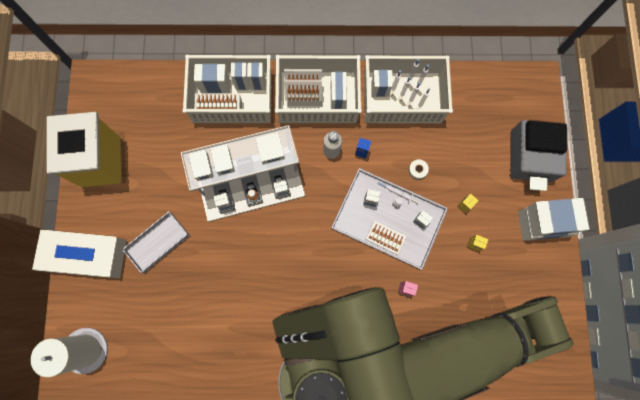

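The scene view shows the tray around (250,262) and the rack around (400,200). In the top view, the tray cartons are at (372,198) and (423,219) with the vial at (397,203). The rack stock is at (221,200), the bottle at (252,195) and the other stock carton at (281,186). I'll measure these next.

Run:
```python
from h import *
P,im=cloud('top0')
cv2.imwrite('pics/crop1.png',cv2.resize(im[120:275,175:455,::-1],None,fx=2.85,fy=2.85,interpolation=cv2.INTER_CUBIC))
def rep(name,box,zlo,zhi,white=False,f=P,img=im):
    u0,u1,v0,v1=box; Q=f[v0:v1,u0:u1].reshape(-1,3); C=img[v0:v1,u0:u1].reshape(-1,3)
    m=(Q[:,2]>zlo)&(Q[:,2]<zhi)
    q=Q[m]; 
    if len(q)<4: print(name,'none');return
    r=cv2.minAreaRect(q[:,:2].astype(np.float32)*1000)
    print(name,len(q),'med',q.mean(0).round(4),'ztop',np.percentile(q[:,2],[5,50,95]).round(4),'rect',np.round(r[0],1),np.round(r[1],1),round(r[2],1))
for n,b in dict(cL=(355,390,180,215),cR=(408,440,203,235),vial=(391,405,196,210),sL=(210,236,186,215),sM=(243,264,182,206),sR=(271,292,173,198)).items():
    print(n,'zmax',np.nanmax(P[b[2]:b[3],b[0]:b[1],2]).round(3))
    q=P[b[2]:b[3],b[0]:b[1]]; print(np.histogram(q[...,2],bins=np.arange(0,.2,.01))[0])
rep('cL',(355,390,180,215),.05,.12);rep('cR',(408,440,203,235),.05,.12);rep('vial',(391,405,196,210),.04,.12)
rep('tray rim',(325,455,165,275),.016,.03); rep('shelf',(175,310,120,200),.15,.4)
```

```text
cL zmax 0.103
[727  43  15  11  12  11   9   9  31 110   5   0   0   0   0   0   0   0
   0]
cR zmax 0.08
[530  63  25  12  10  15  65  72   2   0   0   0   0   0   0   0   0   0
   0]
vial zmax 0.059
[87 10  6 12 12 26  0  0  0  0  0  0  0  0  0  0  0  0  0]
sL zmax 0.118
[ 85 285  77  50  41  14  15  14  11  13  78  69   0   0   0   0   0   0
   0]
sM zmax 0.098
[ 45 168  62  56  40  17  46  30  13  24   0   0   0   0   0   0   0   0
   0]
sR zmax 0.095
[ 46 172  59  48  37   9  12  18 105  19   0   0   0   0   0   0   0   0
   0]
cL 175 med [ 0.5774 -0.1697  0.0887] ztop [0.0579 0.0925 0.0991] rect [ 580.  -171.1] [40.7 35.7] 77.8
cR 154 med [ 0.5099 -0.338   0.0689] ztop [0.0554 0.0698 0.0758] rect [ 511.2 -339.4] [39.7 37.2] 52.6
vial 38 med [ 0.5702 -0.2588  0.0507] ztop [0.041  0.0512 0.0569] rect [ 570.2 -259.1] [21.7 18.8] 85.9
tray rim 1109 med [ 0.5303 -0.2514  0.0209] ztop [0.0165 0.0205 0.0269] rect [ 568.6 -257.1] [326.8 333.4] 64.8
shelf 4467 med [0.6708 0.2404 0.207 ] ztop [0.1868 0.1966 0.2382] rect [675.  240.9] [124.5 335.4] 15.0
```

View pics/crop1.png

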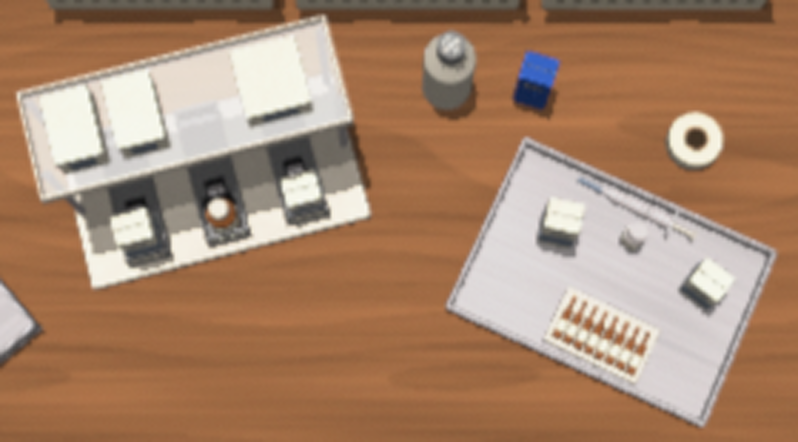

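Tray: the tall carton is at about (0.580,-0.170) and the short one at about (0.511,-0.339). Rack: tall stock in the left lane, bottle in the middle, short stock in the right lane, yaw about 15°. The moves can't tilt the tool, so I'll grip each carton off-centre, towards the robot side, to keep the body in front of the shelf edge.

```bash
cat >> h.py <<'E'
def tool():
    o=get_obs(); from scipy.spatial.transform import Rotation as Ro
    return np.array(o['ee_pos']),Ro.from_euler('xyz',o['eef_rot']).as_matrix(),o
def plan(p,yawdeg=None):
    t,R,o=tool(); d=R.T@(np.array(p)-t); y=np.degrees(o['eef_rot'][2])
    print('dxyz',d.round(4),'spin',None if yawdeg is None else round((y-yawdeg+180)%360-180,2),'F',o['force'].round(1),'w',round(o['grip_width'],4),'t',round(o['time_s'],2))
E
python3 - <<'E'
from h import *
t,R,o=tool(); c=cams.get_calibration('wrist'); M=np.linalg.inv(c['view'])
print('cam in tool', (R.T@(M[:3,3]-t)).round(3),(R.T@M[:3,:3]).round(3).tolist(),c['fx'])
plan([.47,-.26,.33],-75)
E
```

```text
cam in tool [-0.001 -0.16   0.074] [[1.0, 0.0, 0.0], [0.0, -0.254, 0.967], [0.0, -0.967, -0.254]] 310.6876843162466
dxyz [-0.1442 -0.1059  0.352 ] spin 5.1 F [ 0.1  0.3 -0.1] w 0.0939 t 0.1
```

```bash
python3 -m handwheel '[{"fingers":0.3,"x":-0.014,"y":-0.010,"z":0.035,"spin":-8},{"fingers":0.3,"x":-0.028,"y":-0.020,"z":0.07,"spin":-16},{"fingers":0.3,"x":-0.042,"y":-0.030,"z":0.105,"spin":-24},{"fingers":0.3,"x":-0.056,"y":-0.040,"z":0.14,"spin":-32},{"fingers":0.3,"x":-0.07,"y":-0.050,"z":0.175,"spin":-40},{"fingers":0.3,"x":-0.084,"y":-0.060,"z":0.21,"spin":-48},{"fingers":0.3,"x":-0.098,"y":-0.070,"z":0.245,"spin":-56},{"fingers":0.3,"x":-0.112,"y":-0.08,"z":0.28,"spin":-64},{"fingers":0.3,"x":-0.126,"y":-0.09,"z":0.315,"spin":-72},{"fingers":0.3,"x":-0.14,"y":-0.10,"z":0.35,"spin":-80}]'
python3 -m handwheel '[{"fingers":0.3,"x":0,"y":0,"z":0,"spin":-8.5},{"fingers":0.3,"x":0,"y":0,"z":0,"spin":-17},{"fingers":0.3,"x":0,"y":0,"z":0,"spin":-25.5},{"fingers":0.3,"x":0,"y":0,"z":0,"spin":-34},{"fingers":0.3,"x":0,"y":0,"z":0,"spin":-42.5},{"fingers":0.3,"x":0,"y":0,"z":0,"spin":-51},{"fingers":0.3,"x":0,"y":0,"z":0,"spin":-59.5},{"fingers":0.3,"x":0,"y":0,"z":0,"spin":-68},{"fingers":0.3,"x":0,"y":0,"z":0,"spin":-76.5},{"fingers":0.3,"x":0,"y":0,"z":0,"spin":-85}]'
python3 - <<'E'
from h import *
t,R,o=tool();print(t,o['eef_rot'],o['qpos'])
snap('wrist','w1')
P,im=cloud('w1')
for n,zl,c in [('tall',.075,(.58,-.17)),('short',.052,(.511,-.339))]:
    m=(P[...,2]>zl)&(np.hypot(P[...,0]-c[0],P[...,1]-c[1])<.045)
    q=P[m]; r=cv2.minAreaRect(q[:,:2].astype(np.float32)*1000); print(n,len(q),np.round(r[0],1),np.round(r[1],1),round(r[2],1),np.percentile(q[:,2],[10,50,90]).round(4))
E
```

```text
time_s: 1.1
ee_pos: [0.4705, -0.2634, 0.3246]
eef_rot: [-1.57, 0.0, 0.182]
force: [-0.3, -1.0, 0.0]
grip_width: 0.0612
time_s: 2.1
ee_pos: [0.4695, -0.2647, 0.3241]
eef_rot: [-1.57, -0.001, 1.666]
force: [-0.5, -0.6, 0.0]
grip_width: 0.0612
[ 0.46949914 -0.26467876  0.32408858] [-1.57022403e+00 -5.03908721e-04  1.66592046e+00] [-5.81312629e-01  2.19823852e-01  1.39255731e+00  3.47133348e-05
  1.52997323e+00 -2.24723467e+00]
tall 265 [ 578.9 -188.8] [39.6 18.9] 19.5 [0.0802 0.0941 0.0954]
short 2497 [ 500.7 -336.4] [44.  56.8] 54.5 [0.0699 0.408  0.4166]
```

View pics/w1.png

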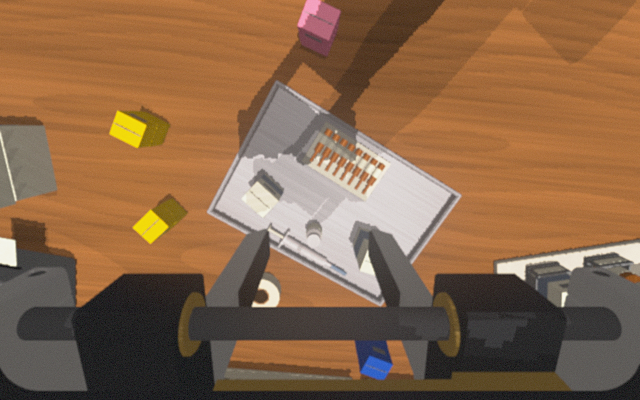

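The wrist view shows the short carton at (263,195) and the vial at (314,230). The tall carton at (365,250) is partly hidden by a finger. I'll fit the top faces.

```bash
cat >> h.py <<'E'
def top(f,c,zl,zh,r=.045):
    P,im=cloud(f); m=(P[...,2]>zl)&(P[...,2]<zh)&(np.hypot(P[...,0]-c[0],P[...,1]-c[1])<r)
    q=P[m][:,:2].astype(np.float32)*1000; z=np.median(P[m][:,2])
    R=cv2.minAreaRect(q); print(f,len(q),'c',np.round(R[0],1),'wh',np.round(R[1],1),'a',round(R[2],1),'z',round(float(z),4))
E
python3 - <<'E'
from h import *
for zl in(.06,.066): top('w1',(.511,-.339),zl,.085); top('top0',(.511,-.339),zl,.085)
for zl in(.085,.09): top('top0',(.58,-.17),zl,.11); top('w1',(.58,-.17),zl,.11)
a=cv2.imread('pics/w1.png')[150:290,210:420]; cv2.imwrite('pics/c2.png',cv2.resize(a,None,fx=3.5,fy=3.5,interpolation=cv2.INTER_CUBIC))
plan([.43,-.17,.33],105)
E
```

```text
w1 747 c [ 510.4 -341.5] wh [39.7 35.2] a 51.7 z 0.0704
top0 139 c [ 511.6 -339.8] wh [39.5 36.1] a 52.5 z 0.0705
w1 710 c [ 510.4 -341.6] wh [39.7 35. ] a 51.6 z 0.0705
top0 125 c [ 511.5 -339.7] wh [39.5 34.8] a 51.7 z 0.0708
top0 140 c [ 579.8 -171.1] wh [40.2 35.9] a 79.0 z 0.0935
w1 216 c [ 579.2 -189.1] wh [39.6 18.6] a 21.0 z 0.0945
top0 115 c [ 580.1 -170.8] wh [40.3 35.5] a 77.0 z 0.0947
w1 193 c [ 579.7 -189.2] wh [39.2 18.3] a 22.5 z 0.0946
dxyz [ 0.0983 -0.0058  0.0294] spin -9.0 F [ 0.3 -0.3 -0.3] w 0.0612 t 2.15
```

View pics/c2.png

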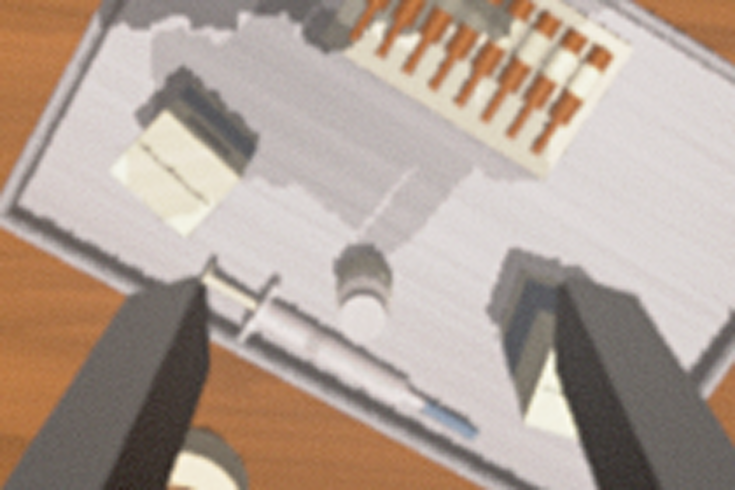

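Short carton: centre (0.5105,-0.341), y axis at about 51.7°. Tall carton: centre (0.580,-0.171), y axis at about 78°. Before gripping anything I'll take a close look at the rack front.

Run:
```python
from h import *
P,im=cloud('top0')
for u,v in [(254,205),(281,198),(224,212),(254,208)]: print(u,v,np.nanmedian(P[v-1:v+2,u-1:u+2].reshape(-1,3),0).round(3))
plan([.42,.15,.36],105)
```

```text
254 205 [0.565 0.216 0.012]
281 198 [0.589 0.126 0.015]
224 212 [0.541 0.314 0.017]
254 208 [0.556 0.217 0.007]
dxyz [ 0.4176 -0.0357  0.0059] spin -9.0 F [ 0.3 -0.3 -0.3] w 0.0612 t 2.15
```

```bash
python3 -m handwheel '[{"fingers":1,"x":0.043,"y":-0.007,"z":0.002,"spin":-1},{"fingers":1,"x":0.086,"y":-0.014,"z":0.004,"spin":-2},{"fingers":1,"x":0.129,"y":-0.021,"z":0.006,"spin":-3},{"fingers":1,"x":0.172,"y":-0.028,"z":0.008,"spin":-4},{"fingers":1,"x":0.215,"y":-0.035,"z":0.01,"spin":-5},{"fingers":1,"x":0.258,"y":-0.042,"z":0.012,"spin":-6},{"fingers":1,"x":0.301,"y":-0.05,"z":0.015,"spin":-7},{"fingers":1,"x":0.344,"y":-0.058,"z":0.02,"spin":-8},{"fingers":1,"x":0.387,"y":-0.066,"z":0.025,"spin":-9},{"fingers":1,"x":0.43,"y":-0.075,"z":0.03,"spin":-9}]'
python3 -m handwheel '[{"fingers":1,"x":0,"y":0,"z":0,"spin":0},{"fingers":1,"x":0,"y":0,"z":0,"spin":0},{"fingers":1,"x":0,"y":0,"z":0,"spin":0},{"fingers":1,"x":0,"y":0,"z":0,"spin":0},{"fingers":1,"x":0,"y":0,"z":0,"spin":0},{"fingers":1,"x":0,"y":0,"z":0,"spin":0},{"fingers":1,"x":0,"y":0,"z":0,"spin":0},{"fingers":1,"x":0,"y":0,"z":0,"spin":0},{"fingers":1,"x":0,"y":0,"z":0,"spin":0},{"fingers":1,"x":0,"y":0,"z":0,"spin":0}]'
python3 - <<'E'
from h import *
snap('wrist','w2')
P,im=cloud('w2')
for zl,zh,c in [(.1,.125,(.59,.31)),(.075,.1,(.63,.13))]:
    top('w2',c,zl,zh,.05);top('top0',c,zl,zh,.05)
E
```

```text
time_s: 3.15
ee_pos: [0.4006, 0.1625, 0.3997]
eef_rot: [-1.571, 0.0, 1.814]
force: [0.4, -0.1, -0.1]
grip_width: 0.0939
time_s: 4.15
ee_pos: [0.4015, 0.1609, 0.3994]
eef_rot: [-1.571, -0.0, 1.817]
force: [0.6, 0.1, -0.2]
grip_width: 0.094
w2 552 c [563.3 308.5] wh [34.6 40.2] a 14.7 z 0.1095
top0 147 c [565.4 309.9] wh [36.3 40.8] a 12.2 z 0.1097
w2 499 c [612.9 123.7] wh [35.1 40. ] a 15.4 z 0.0855
top0 135 c [614.1 125. ] wh [35.5 39.8] a 13.9 z 0.0859
```

View pics/w2.png

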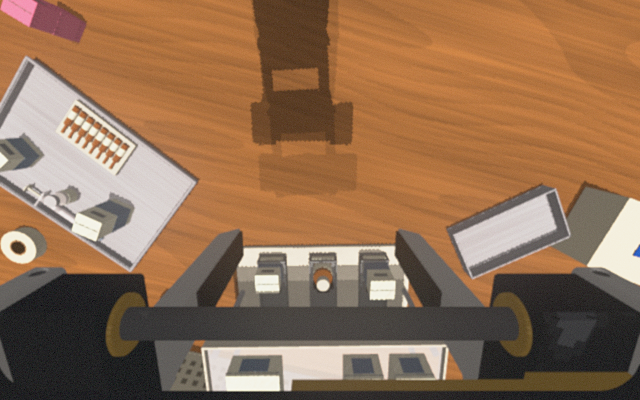

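The wrist view shows all three lanes: short stock at (268,280), bottle at (322,280), tall stock at (382,288). The tall tray carton is clear at (92,222). The stock-to-stock vector gives a rack yaw of 15.0°.

Run:
```python
from h import *
for zl in(.085,.091): top('w2',(.58,-.171),zl,.11)
R=np.array([[np.cos(np.radians(15)),-np.sin(np.radians(15))],[np.sin(np.radians(15)),np.cos(np.radians(15))]])
for f,o in [('w2',(.5717,.2117)),('top0',(.5733,.2130))]:
    P,_=cloud(f); L=(P[...,:2]-o)@R; z=P[...,2]-.018
    for n,y0 in [('r',-.095),('m',0),('l',.095)]:
        m=(abs(L[...,1]-y0)<.02)&(z>.017)&(z<.03)&(L[...,0]>-.03)&(L[...,0]<.03)
        print(f,n,m.sum(),np.percentile(L[m][:,0],[2,10,50,90,98]).round(4) if m.sum() else '')
    m=(abs(L[...,1])<.15)&(z>.15)&(z<.25)&(L[...,0]<.2)
    print('shelf',m.sum(),np.percentile(L[m][:,0],[0.5,1,2,5,10]).round(4)); e=m&(L[...,0]<.07); 
    for a in np.arange(.03,.08,.005):
        k=m&(L[...,0]>a)&(L[...,0]<a+.005); print(round(a,3),k.sum(),np.percentile(z[k],[2,50,90,99]).round(3) if k.sum() else '')
plan([.5105+.0125*np.cos(np.radians(141.7)),-.341+.0125*np.sin(np.radians(141.7)),.2],51.7)
```

```text
w2 645 c [ 578.9 -172.7] wh [40.8 35.9] a 77.2 z 0.0943
w2 546 c [ 578.8 -172.7] wh [40.7 35.9] a 76.7 z 0.0945
w2 r 128 [-0.0043 -0.0035 -0.0012  0.0033  0.0202]
w2 m 131 [-0.0044 -0.0039 -0.0018  0.0063  0.0129]
w2 l 131 [-0.0041 -0.0036 -0.0017  0.0057  0.0244]
shelf 9064 [0.0444 0.0446 0.0449 0.0453 0.0458]
0.03 0 
0.035 0 
0.04 236 [0.173 0.181 0.185 0.186]
0.045 1444 [0.172 0.181 0.185 0.186]
0.05 1 [0.183 0.183 0.183 0.183]
0.055 179 [0.172 0.173 0.174 0.175]
0.06 625 [0.171 0.173 0.174 0.174]
0.065 3656 [0.172 0.193 0.212 0.218]
0.07 481 [0.171 0.174 0.211 0.212]
0.075 471 [0.172 0.174 0.211 0.212]
top0 r 24 [-0.0043 -0.0035 -0.0013  0.0013  0.0019]
top0 m 23 [-0.0045 -0.0041 -0.0023  0.0081  0.0112]
top0 l 24 [-0.0047 -0.0038 -0.0014  0.0133  0.0218]
shelf 4376 [-0.5622 -0.5557 -0.5468 -0.5122  0.0449]
0.03 0 
0.035 0 
0.04 38 [0.173 0.18  0.188 0.191]
0.045 230 [0.165 0.181 0.186 0.188]
0.05 88 [0.168 0.174 0.178 0.18 ]
0.055 156 [0.168 0.174 0.177 0.18 ]
0.06 162 [0.168 0.173 0.177 0.178]
0.065 395 [0.168 0.188 0.214 0.222]
0.07 176 [0.168 0.208 0.219 0.225]
0.075 178 [0.168 0.211 0.22  0.225]
dxyz [-0.5034  0.1995  0.0242] spin 52.4 F [-0.4  0.4  0.1] w 0.0941 t 4.2
```

The measurements agree. The rack front is at (0.5717,0.2117), yaw 15°, and the shelf edge is at +45 mm. Now picking up the short carton.

```bash
python3 -m handwheel '[{"fingers":0.3,"x":-0.046,"y":0.006,"z":0.002,"spin":5},{"fingers":0.3,"x":-0.092,"y":0.012,"z":0.004,"spin":10},{"fingers":0.3,"x":-0.138,"y":0.018,"z":0.006,"spin":16},{"fingers":0.3,"x":-0.184,"y":0.024,"z":0.008,"spin":22},{"fingers":0.3,"x":-0.23,"y":0.03,"z":0.01,"spin":28},{"fingers":0.3,"x":-0.276,"y":0.04,"z":0.012,"spin":34},{"fingers":0.3,"x":-0.322,"y":0.05,"z":0.015,"spin":40},{"fingers":0.3,"x":-0.368,"y":0.06,"z":0.018,"spin":46},{"fingers":0.3,"x":-0.414,"y":0.07,"z":0.021,"spin":52},{"fingers":0.3,"x":-0.46,"y":0.08,"z":0.024,"spin":52.4}]'
python3 - <<'E'
from h import *
a=np.radians(141.7)
plan([.5107+.013*np.cos(a),-.341+.013*np.sin(a),.12],51.7)
E
```

```text
time_s: 5.2
ee_pos: [0.4903, -0.2931, 0.319]
eef_rot: [-1.571, -0.0, 0.898]
force: [1.6, 0.2, 0.4]
grip_width: 0.0616
dxyz [-0.0248  0.199  -0.0328] spin -0.22 F [1.6 0.2 0.4] w 0.0616 t 5.2
```

```bash
python3 -m handwheel '[{"fingers":0.3,"x":-0.008,"y":0.04,"z":-0.01,"spin":0},{"fingers":0.3,"x":-0.016,"y":0.08,"z":-0.02,"spin":0},{"fingers":0.3,"x":-0.02,"y":0.12,"z":-0.03,"spin":0},{"fingers":0.3,"x":-0.02,"y":0.16,"z":-0.033,"spin":0},{"fingers":0.3,"x":-0.02,"y":0.18,"z":-0.033,"spin":0},{"fingers":0.3,"x":-0.02,"y":0.19,"z":-0.033,"spin":0},{"fingers":0.3,"x":-0.02,"y":0.195,"z":-0.033,"spin":0},{"fingers":0.3,"x":-0.02,"y":0.195,"z":-0.033,"spin":0},{"fingers":0.3,"x":-0.02,"y":0.195,"z":-0.033,"spin":0},{"fingers":0.3,"x":-0.02,"y":0.195,"z":-0.033,"spin":0}]'
python3 - <<'E'
from h import *
a=np.radians(141.7)
plan([.5107+.013*np.cos(a),-.341+.013*np.sin(a),.052],51.7)
E
```

```text
time_s: 6.2
ee_pos: [0.5041, -0.3275, 0.1257]
eef_rot: [-1.573, -0.0, 0.902]
force: [-0.0, 0.1, -0.1]
grip_width: 0.061
dxyz [-0.0065  0.0737 -0.0004] spin 0.0 F [-0.   0.1 -0.1] w 0.061 t 6.2
```

```bash
python3 -m handwheel '[{"fingers":0.3,"x":-0.0065,"y":0.015,"z":0,"spin":0},{"fingers":0.3,"x":-0.0065,"y":0.03,"z":0,"spin":0},{"fingers":0.3,"x":-0.0065,"y":0.045,"z":0,"spin":0},{"fingers":0.3,"x":-0.0065,"y":0.06,"z":0,"spin":0},{"fingers":0.3,"x":-0.0065,"y":0.07,"z":0,"spin":0},{"fingers":0.3,"x":-0.0065,"y":0.074,"z":0,"spin":0},{"fingers":0.3,"x":-0.0065,"y":0.074,"z":0,"spin":0},{"fingers":0.3,"x":-0.0065,"y":0.074,"z":0,"spin":0},{"fingers":0.1,"x":-0.0065,"y":0.074,"z":0,"spin":0},{"fingers":-0.05,"x":-0.0065,"y":0.074,"z":0,"spin":0}]' 30
python3 -m handwheel '[{"fingers":-0.15,"x":0,"y":0,"z":0,"spin":0},{"fingers":-0.3,"x":0,"y":0,"z":0,"spin":0},{"fingers":-0.4,"x":0,"y":0,"z":0,"spin":0},{"fingers":-0.4,"x":0,"y":0,"z":0,"spin":0},{"fingers":-0.4,"x":0,"y":-0.002,"z":0,"spin":0},{"fingers":-0.4,"x":0,"y":-0.01,"z":0,"spin":0},{"fingers":-0.4,"x":0,"y":-0.03,"z":0,"spin":0},{"fingers":-0.4,"x":0,"y":-0.06,"z":0,"spin":0},{"fingers":-0.4,"x":0,"y":-0.1,"z":0,"spin":0},{"fingers":-0.4,"x":0,"y":-0.11,"z":0,"spin":0}]' 30
python3 - <<'E'
from h import *
t,R,o=tool();print(t,o['eef_rot'],o['grip_width'],o['force'])
im,d,c=snap('wrist','w3')
P,_=cloud('w3'); L=(P-t)@R  # tool coords
m=(abs(L[...,0])<.025)&(L[...,1]<-.0)&(L[...,1]>-.05)&(L[...,2]>-.05)&(L[...,2]<.02)
q=L[m]; print(m.sum(),np.percentile(q,[1,10,50,90,99],axis=0).round(4))
k=m&(L[...,1]<-.013); q=L[k][:,[0,2]].astype(np.float32)*1000; print(cv2.minAreaRect(q))
x=.5717;a=np.radians(15);X=np.array([np.cos(a),np.sin(a)]);Y=np.array([-X[1],X[0]])
p=np.array([.5717,.2117])-.11*X-.095*Y; plan([*p,.22],105)
E
```

```text
time_s: 7.2
ee_pos: [0.4999, -0.3325, 0.051]
eef_rot: [-1.572, -0.0, 0.902]
force: [-0.8, 0.4, -0.3]
grip_width: 0.0483
time_s: 8.2
ee_pos: [0.5009, -0.333, 0.1651]
eef_rot: [-1.577, -0.0, 0.902]
force: [-0.3, -0.1, -2.0]
grip_width: 0.0398
[ 0.50086136 -0.33304775  0.1650705 ] [-1.57685327e+00 -2.49697801e-04  9.02434904e-01] 0.03983119700868066 [-0.28763076 -0.12466989 -1.95408724]
6159 [[-0.0245 -0.0496 -0.0172]
 [-0.0199 -0.0393 -0.0128]
 [-0.0001 -0.019   0.0024]
 [ 0.0202 -0.0079  0.0103]
 [ 0.0244 -0.0007  0.0109]]
((-0.07623100280761719, -3.303891181945801), (29.33049964904785, 49.991458892822266), 89.6905746459961)
dxyz [ 0.3265 -0.057   0.2711] spin -53.3 F [-0.2  0.2 -0.6] w 0.0397 t 8.25
```

View pics/w3.png

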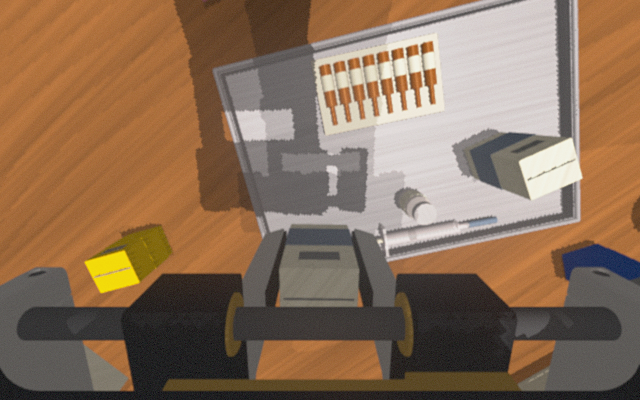

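The short carton is held between the fingers (280–358, 225–305) and nothing else has moved. Next I'll measure how it sits in the hand.

```bash
cat >> h.py <<'E'
def inhand(f,t,R,ztop):
    P,_=cloud(f); L=(P-t)@R*1000; x,y,z=L[...,0],L[...,1],L[...,2]
    a=(abs(x)<14)&(y>ztop-4)&(y<ztop+4)&(abs(z)<45); b=(abs(x)<14)&(y>ztop+6)&(y<ztop+45)&(z>-5)&(z<25)
    print('top n',a.sum(),'y',np.median(y[a]).round(1),'z range',np.percentile(z[a],[1,5,95,99]).round(1),'slope y/z',np.polyfit(z[a],y[a],1).round(3))
    print('face n',b.sum(),'z',np.median(z[b]).round(1),'slope z/y',np.polyfit(y[b],z[b],1).round(3),'y rng',np.percentile(y[b],[1,99]).round(1))
E
python3 - <<'E'
from h import *
t,R,o=tool(); inhand('w3',t,R,-19)
E
```

```text
top n 2344 y -19.7 z range [-17.6 -16.4   3.7   4.1] slope y/z [  0.047 -19.214]
face n 1353 z 3.8 slope z/y [3.000e-03 3.767e+00] y rng [-12.8  25.3]
```

```bash
python3 -m handwheel '[{"fingers":-0.4,"x":0.01,"y":-0.01,"z":0.008,"spin":-2},{"fingers":-0.4,"x":0.03,"y":-0.03,"z":0.024,"spin":-6},{"fingers":-0.4,"x":0.06,"y":-0.05,"z":0.05,"spin":-12},{"fingers":-0.4,"x":0.095,"y":-0.057,"z":0.08,"spin":-18},{"fingers":-0.4,"x":0.13,"y":-0.057,"z":0.11,"spin":-24},{"fingers":-0.4,"x":0.165,"y":-0.057,"z":0.14,"spin":-30},{"fingers":-0.4,"x":0.2,"y":-0.057,"z":0.17,"spin":-36},{"fingers":-0.4,"x":0.235,"y":-0.057,"z":0.2,"spin":-42},{"fingers":-0.4,"x":0.27,"y":-0.057,"z":0.23,"spin":-48},{"fingers":-0.4,"x":0.3,"y":-0.057,"z":0.255,"spin":-53.3}]'
cat >> h.py <<'E'
def lane(x,y,z,yaw=105):
    a=np.radians(15);X=np.array([np.cos(a),np.sin(a)]);Y=np.array([-X[1],X[0]])
    plan([*(np.array([.5717,.2117])+x*X+y*Y),z+.018],yaw)
    t,R,o=tool(); d=t[:2]-[.5717,.2117]; print('TCP in rack',(d@X).round(4),(d@Y).round(4),(t[2]-.018).round(4),'rot',np.round(np.degrees(o['eef_rot']),2))
E
python3 -c "
from h import *
lane(-.11,-.095,.12)"
```

```text
time_s: 9.25
ee_pos: [0.484, 0.0638, 0.2162]
eef_rot: [-1.568, -0.001, 1.839]
force: [0.8, 0.0, -1.9]
grip_width: 0.0402
dxyz [ 0.025   0.0782 -0.0133] spin 0.39 F [ 0.8  0.  -1.9] w 0.0402 t 9.25
TCP in rack -0.123 -0.1201 0.1982 rot [-8.9860e+01 -4.0000e-02  1.0539e+02]
```

```bash
python3 -m handwheel '[{"fingers":-0.4,"x":0.01,"y":0.01,"z":-0.004,"spin":0},{"fingers":-0.4,"x":0.02,"y":0.03,"z":-0.008,"spin":0},{"fingers":-0.4,"x":0.027,"y":0.05,"z":-0.012,"spin":0},{"fingers":-0.4,"x":0.027,"y":0.07,"z":-0.012,"spin":0},{"fingers":-0.4,"x":0.027,"y":0.09,"z":-0.012,"spin":0},{"fingers":-0.4,"x":0.027,"y":0.1,"z":-0.012,"spin":0},{"fingers":-0.4,"x":0.027,"y":0.1,"z":-0.012,"spin":0},{"fingers":-0.4,"x":0.027,"y":0.1,"z":-0.012,"spin":0},{"fingers":-0.4,"x":0.027,"y":0.1,"z":-0.012,"spin":0},{"fingers":-0.4,"x":0.027,"y":0.1,"z":-0.012,"spin":0}]'
python3 -c "
from h import *
lane(-.06,-.095,.0783)"
```

```text
time_s: 10.25
ee_pos: [0.4905, 0.0903, 0.1182]
eef_rot: [-1.572, 0.0, 1.833]
force: [0.8, 0.4, -2.4]
grip_width: 0.0401
dxyz [ 0.0012  0.0219 -0.0499] spin -0.0 F [ 0.8  0.4 -2.4] w 0.0401 t 10.25
TCP in rack -0.1099 -0.0962 0.1002 rot [-9.007e+01  1.000e-02  1.050e+02]
```

```bash
python3 -m handwheel '[{"fingers":-0.4,"x":0.0005,"y":0.008,"z":-0.005,"spin":0},{"fingers":-0.4,"x":0.001,"y":0.016,"z":-0.012,"spin":0},{"fingers":-0.4,"x":0.001,"y":0.022,"z":-0.02,"spin":0},{"fingers":-0.4,"x":0.001,"y":0.022,"z":-0.03,"spin":0},{"fingers":-0.4,"x":0.001,"y":0.022,"z":-0.04,"spin":0},{"fingers":-0.4,"x":0.001,"y":0.022,"z":-0.05,"spin":0},{"fingers":-0.4,"x":0.001,"y":0.022,"z":-0.06,"spin":0},{"fingers":-0.4,"x":0.001,"y":0.022,"z":-0.068,"spin":0},{"fingers":-0.4,"x":0.001,"y":0.022,"z":-0.07,"spin":0},{"fingers":-0.4,"x":0.001,"y":0.022,"z":-0.07,"spin":0}]'
python3 - <<'E'
from h import *
lane(.006,-.095,.0765)
t,R,o=tool(); snap('wrist','w4'); inhand('w4',t,R,-19)
im=cv2.imread('pics/w4.png')[180:330,200:440]; cv2.imwrite('pics/c4.png',cv2.resize(im,None,fx=3.3,fy=3.3,interpolation=cv2.INTER_CUBIC))
E
```

```text
time_s: 11.25
ee_pos: [0.5576, 0.1094, 0.0953]
eef_rot: [-1.571, -0.0, 1.833]
force: [0.7, 0.2, -2.6]
grip_width: 0.0402
dxyz [ 0.0001  0.0008 -0.0461] spin 0.0 F [ 0.7  0.2 -2.6] w 0.0402 t 11.25
TCP in rack -0.0401 -0.0951 0.0773 rot [-89.99  -0.   105.  ]
top n 2347 y -19.7 z range [-17.9 -16.7   3.3   3.7] slope y/z [  0.051 -19.197]
face n 1351 z 3.4 slope z/y [2.000e-03 3.405e+00] y rng [-12.6  25.5]
```

View pics/c4.png

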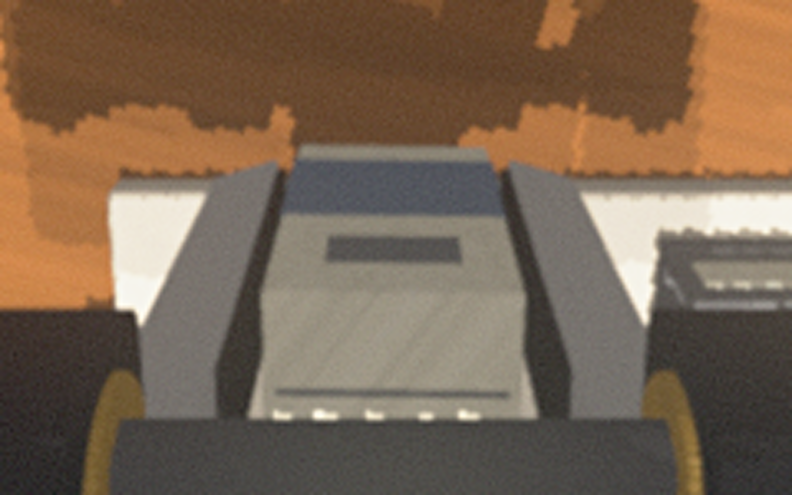

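The carton is square between the fingers, in front of the right lane, with its bottom about 29 mm above the lane floor. Pressing in slowly.

```bash
python3 -m handwheel '[{"fingers":-0.4,"x":0,"y":0.001,"z":-0.003,"spin":0},{"fingers":-0.4,"x":0,"y":0.001,"z":-0.006,"spin":0},{"fingers":-0.4,"x":0,"y":0.001,"z":-0.009,"spin":0},{"fingers":-0.4,"x":0,"y":0.001,"z":-0.012,"spin":0},{"fingers":-0.4,"x":0,"y":0.001,"z":-0.015,"spin":0},{"fingers":-0.4,"x":0,"y":0.001,"z":-0.018,"spin":0},{"fingers":-0.4,"x":0,"y":0.001,"z":-0.021,"spin":0},{"fingers":-0.4,"x":0,"y":0.001,"z":-0.024,"spin":0},{"fingers":-0.4,"x":0,"y":0.001,"z":-0.027,"spin":0},{"fingers":-0.4,"x":0,"y":0.001,"z":-0.03,"spin":0}]'
python3 - <<'E'
from h import *
lane(.006,-.095,.0765)
t,R,o=tool(); snap('wrist','w5'); inhand('w5',t,R,-19)
E
```

```text
time_s: 12.3
ee_pos: [0.5859, 0.1171, 0.0943]
eef_rot: [-1.568, -0.0, 1.833]
force: [-7.1, -1.2, 2.7]
grip_width: 0.0401
dxyz [ 0.     -0.0003 -0.0168] spin 0.01 F [-7.1 -1.2  2.7] w 0.0401 t 12.3
TCP in rack -0.0108 -0.095 0.0763 rot [-8.9860e+01 -2.0000e-02  1.0501e+02]
top n 2358 y -19.6 z range [-18.6 -17.5   2.8   3.1] slope y/z [  0.054 -19.081]
face n 1363 z 2.8 slope z/y [2.000e-03 2.841e+00] y rng [-12.8  25.5]
```

```bash
python3 -m handwheel '[{"fingers":-0.4,"x":0,"y":0,"z":-0.002,"spin":0},{"fingers":-0.4,"x":0,"y":0,"z":-0.004,"spin":0},{"fingers":-0.4,"x":0,"y":0,"z":-0.006,"spin":0},{"fingers":-0.4,"x":0,"y":0,"z":-0.008,"spin":0},{"fingers":-0.4,"x":0,"y":0,"z":-0.01,"spin":0},{"fingers":-0.4,"x":0,"y":0,"z":-0.012,"spin":0},{"fingers":-0.4,"x":0,"y":0,"z":-0.014,"spin":0},{"fingers":-0.4,"x":0,"y":0,"z":-0.0155,"spin":0},{"fingers":-0.4,"x":0,"y":0,"z":-0.0165,"spin":0},{"fingers":-0.4,"x":0,"y":0,"z":-0.0165,"spin":0}]'
python3 - <<'E'
from h import *
lane(.005,-.095,.0765)
t,R,o=tool(); snap('wrist','w6'); inhand('w6',t,R,-19)
snap('top','t6')
a=np.radians(15);Rk=np.array([[np.cos(a),-np.sin(a)],[np.sin(a),np.cos(a)]])
P,_=cloud('t6'); L=(P[...,:2]-(.5733,.213))@Rk; z=P[...,2]-.018
m=(abs(L[...,1]+.095)<.018)&(z>.06)&(z<.15)&(L[...,0]>-.03)&(L[...,0]<.12)
for lo in np.arange(-.02,.1,.01):
    k=m&(L[...,0]>=lo)&(L[...,0]<lo+.01); print(round(lo,2),k.sum(),np.percentile(z[k],[10,50,90]).round(3) if k.sum() else '')
E
```

```text
time_s: 13.35
ee_pos: [0.6018, 0.1214, 0.0942]
eef_rot: [-1.568, -0.0, 1.833]
force: [-8.1, -1.3, 2.1]
grip_width: 0.0399
dxyz [ 0.     -0.0003  0.0006] spin 0.01 F [-8.1 -1.3  2.1] w 0.0399 t 13.35
TCP in rack 0.0056 -0.095 0.0762 rot [-8.9850e+01 -1.0000e-02  1.0501e+02]
top n 2355 y -19.6 z range [-18.2 -17.    3.1   3.5] slope y/z [  0.052 -19.139]
face n 1357 z 3.2 slope z/y [3.000e-03 3.198e+00] y rng [-12.7  25.4]
-0.02 0 
-0.01 0 
0.0 0 
0.01 0 
0.02 0 
0.03 0 
0.04 0 
0.05 0 
0.06 0 
0.07 0 
0.08 0 
0.09 0
```

```bash
python3 -m handwheel '[{"fingers":-0.4,"x":0,"y":0.002,"z":0,"spin":0},{"fingers":-0.4,"x":0,"y":0.004,"z":0,"spin":0},{"fingers":-0.4,"x":0,"y":0.006,"z":0,"spin":0},{"fingers":-0.4,"x":0,"y":0.008,"z":0,"spin":0},{"fingers":-0.4,"x":0,"y":0.010,"z":0,"spin":0},{"fingers":-0.4,"x":0,"y":0.012,"z":0,"spin":0},{"fingers":-0.4,"x":0,"y":0.014,"z":0,"spin":0},{"fingers":-0.4,"x":0,"y":0.016,"z":0,"spin":0},{"fingers":-0.4,"x":0,"y":0.018,"z":0,"spin":0},{"fingers":-0.4,"x":0,"y":0.02,"z":0,"spin":0}]'
python3 - <<'E'
from h import *
lane(.005,-.095,.0483)
t,R,o=tool(); snap('wrist','w7'); inhand('w7',t,R,-19)
E
```

```text
time_s: 14.45
ee_pos: [0.6017, 0.1213, 0.0742]
eef_rot: [-1.568, -0.0, 1.833]
force: [-8.1, -1.9, 3.5]
grip_width: 0.0395
dxyz [0.0001 0.0079 0.0006] spin 0.01 F [-8.1 -1.9  3.5] w 0.0395 t 14.45
TCP in rack 0.0056 -0.0951 0.0562 rot [-8.9860e+01 -1.0000e-02  1.0501e+02]
top n 2336 y -19.3 z range [-18.1 -17.    3.2   3.6] slope y/z [  0.043 -18.886]
face n 1373 z 3.3 slope z/y [3.000e-03 3.253e+00] y rng [-12.8  25.5]
```

```bash
python3 -m handwheel '[{"fingers":-0.4,"x":0,"y":0.0015,"z":0,"spin":0},{"fingers":-0.4,"x":0,"y":0.003,"z":0,"spin":0},{"fingers":-0.4,"x":0,"y":0.004,"z":0,"spin":0},{"fingers":-0.4,"x":0,"y":0.005,"z":0,"spin":0},{"fingers":-0.4,"x":0,"y":0.0055,"z":0,"spin":0},{"fingers":-0.4,"x":0,"y":0.006,"z":0,"spin":0},{"fingers":-0.4,"x":0,"y":0.0065,"z":0,"spin":0},{"fingers":-0.4,"x":0,"y":0.007,"z":0,"spin":0},{"fingers":-0.4,"x":0,"y":0.007,"z":0,"spin":0},{"fingers":-0.4,"x":0,"y":0.007,"z":0,"spin":0}]'
python3 - <<'E'
from h import *
lane(.005,-.095,.0483)
t,R,o=tool(); snap('wrist','w8'); inhand('w8',t,R,-19)
E
```

```text
time_s: 15.5
ee_pos: [0.6017, 0.1213, 0.0672]
eef_rot: [-1.568, -0.0, 1.833]
force: [-7.3, -1.6, 1.5]
grip_width: 0.04
dxyz [0.0001 0.0009 0.0006] spin 0.01 F [-7.3 -1.6  1.5] w 0.04 t 15.5
TCP in rack 0.0056 -0.0951 0.0492 rot [-8.9860e+01 -1.0000e-02  1.0501e+02]
top n 2788 y -19.5 z range [-44.7 -43.3   3.1   3.4] slope y/z [-1.2000e-02 -1.9463e+01]
face n 1626 z 3.3 slope z/y [0.081 3.331] y rng [-12.6  25.8]
```

```bash
python3 -m handwheel '[{"fingers":-0.4,"x":0,"y":0.0005,"z":0,"spin":0},{"fingers":-0.4,"x":0,"y":0.001,"z":0,"spin":0},{"fingers":-0.4,"x":0,"y":0.0012,"z":0,"spin":0},{"fingers":-0.12,"x":0,"y":0.0012,"z":0,"spin":0},{"fingers":-0.06,"x":0,"y":0.0012,"z":0,"spin":0},{"fingers":0,"x":0,"y":0.0012,"z":0,"spin":0},{"fingers":0.06,"x":0,"y":0.0012,"z":0,"spin":0},{"fingers":0.12,"x":0,"y":0.0012,"z":0,"spin":0},{"fingers":0.12,"x":0,"y":0.0012,"z":0,"spin":0},{"fingers":0.12,"x":0,"y":0.0012,"z":0,"spin":0}]'
python3 - <<'E'
from h import *
lane(.005,-.095,.0483)
t,R,o=tool(); snap('wrist','w9'); inhand('w9',t,R,-19)
E
```

```text
time_s: 16.55
ee_pos: [0.6024, 0.1214, 0.0662]
eef_rot: [-1.571, 0.0, 1.833]
force: [-0.7, 1.2, 0.6]
grip_width: 0.0525
dxyz [ 0.0001 -0.0001  0.0013] spin 0.0 F [-0.7  1.2  0.6] w 0.0525 t 16.55
TCP in rack 0.0063 -0.0951 0.0482 rot [-90.   0. 105.]
top n 3198 y -19.2 z range [-44.5 -43.3   6.2   6.6] slope y/z [ 1.2000e-02 -1.9004e+01]
face n 1561 z 6.5 slope z/y [0.047 6.531] y rng [-12.7  25.4]
```

Released. The carton face is now at x≈0, against the lip. Backing off and heading for the tall carton.

```bash
python3 -m handwheel '[{"fingers":0.12,"x":0,"y":0,"z":0.01,"spin":0},{"fingers":0.12,"x":0,"y":0,"z":0.025,"spin":0},{"fingers":0.12,"x":0,"y":0,"z":0.045,"spin":0},{"fingers":0.12,"x":0,"y":-0.01,"z":0.07,"spin":0},{"fingers":0.12,"x":0,"y":-0.04,"z":0.09,"spin":0},{"fingers":0.12,"x":0,"y":-0.08,"z":0.1,"spin":0},{"fingers":0.3,"x":-0.02,"y":-0.12,"z":0.11,"spin":0},{"fingers":0.3,"x":-0.05,"y":-0.15,"z":0.12,"spin":0},{"fingers":0.3,"x":-0.08,"y":-0.17,"z":0.12,"spin":0},{"fingers":0.3,"x":-0.1,"y":-0.17,"z":0.12,"spin":0}]'
python3 - <<'E'
from h import *
snap('wrist','w10')
R=np.array([[np.cos(np.radians(15)),-np.sin(np.radians(15))],[np.sin(np.radians(15)),np.cos(np.radians(15))]])
P,_=cloud('w10'); L=(P[...,:2]-(.5717,.2117))@R; z=P[...,2]-.018
m=(abs(L[...,1]+.095)<.03)&(z>.06)&(z<.08)&(L[...,0]<.09)
print(m.sum(),np.percentile(L[m],[1,50,99],axis=0).round(4),z[m].mean())
for lo in np.arange(-.005,.08,.005):
    k=m&(L[...,0]>=lo)&(L[...,0]<lo+.005); print(round(lo,3),k.sum(),np.median(z[k]).round(4) if k.sum() else '')
a=np.radians(167.5); plan([.5792+.013*np.cos(a),-.172+.013*np.sin(a),.2],77.5)
top('w10',(.58,-.171),.085,.11)
E
```

```text
time_s: 17.6
ee_pos: [0.5134, -0.0079, 0.2396]
eef_rot: [-1.576, 0.002, 1.832]
force: [-0.3, -0.5, 0.4]
grip_width: 0.061Traceback (most recent call last):
  File "<stdin>", line 6, in <module>
    return _quantile_unchecked(
        a, q, axis, out, overwrite_input, method, keepdims, weights)
    return _ureduce(a,
                    func=_quantile_ureduce_func,
    ...<5 lines>...
                    overwrite_input=overwrite_input,
                    method=method)
    r = func(a, **kwargs)
    result = _quantile(arr,
                       quantiles=q,
    ...<2 lines>...
                       out=out,
                       weights=wgt)
    slices_having_nans = np.isnan(arr[-1, ...])
                                  ~~~^^^^^^^^^
IndexError: index -1 is out of bounds for axis 0 with size 0
```

View pics/w10.png

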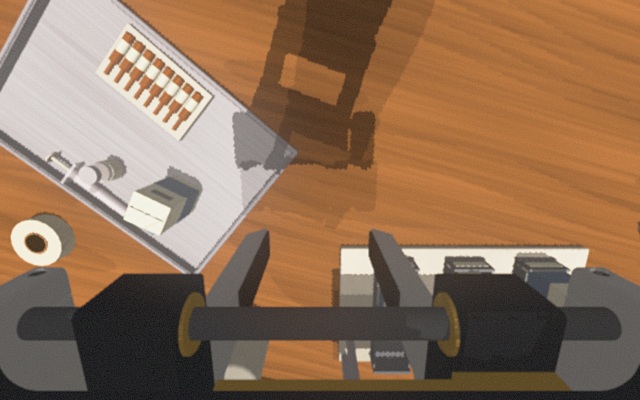

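The finger hides the short carton in this view. The tall tray carton is clear at (150,205). I'll check the rack from the top camera instead and plan the next grasp.

Run:
```python
from h import *
top('w10',(.58,-.171),.085,.11)
a=np.radians(167.5); plan([.5792+.013*np.cos(a),-.172+.013*np.sin(a),.2],77.5)
snap('top','t10'); top('t10',(.62,.127),.075,.1,.06)
```

```text
w10 1398 c [ 578.1 -174.7] wh [40.5 35.3] a 76.3 z 0.0926
dxyz [-0.1678  0.0381 -0.0102] spin 27.39 F [-0.  -1.9 -0.5] w 0.0613 t 17.65
t10 259 c [632.  130.2] wh [72.3 39.4] a 12.8 z 0.0851
```

The top camera shows the two short cartons in line (72 x 39 mm at lane height), so that lane is good. On to the tall one.

```bash
python3 -m handwheel '[{"fingers":0.3,"x":-0.025,"y":0.005,"z":-0.002,"spin":5},{"fingers":0.3,"x":-0.055,"y":0.01,"z":-0.004,"spin":10},{"fingers":0.3,"x":-0.085,"y":0.015,"z":-0.006,"spin":15},{"fingers":0.3,"x":-0.115,"y":0.02,"z":-0.008,"spin":20},{"fingers":0.3,"x":-0.145,"y":0.025,"z":-0.01,"spin":25},{"fingers":0.3,"x":-0.16,"y":0.035,"z":-0.01,"spin":27.4},{"fingers":0.3,"x":-0.168,"y":0.045,"z":-0.01,"spin":27.4},{"fingers":0.3,"x":-0.168,"y":0.05,"z":-0.01,"spin":27.4},{"fingers":0.3,"x":-0.168,"y":0.05,"z":-0.01,"spin":27.4},{"fingers":0.3,"x":-0.168,"y":0.05,"z":-0.01,"spin":27.4}]'
python3 - <<'E'
from h import *
a=np.radians(167.5); plan([.5789+.013*np.cos(a),-.173+.013*np.sin(a),.052],77)
E
```

```text
time_s: 18.7
ee_pos: [0.5655, -0.1649, 0.1865]
eef_rot: [-1.571, -0.0, 1.356]
force: [-0.7, 0.8, 1.3]
grip_width: 0.0612
dxyz [-0.005   0.1345 -0.0018] spin 0.7 F [-0.7  0.8  1.3] w 0.0612 t 18.7
```

```bash
python3 -m handwheel '[{"fingers":0.3,"x":-0.005,"y":0.025,"z":-0.002,"spin":0.7},{"fingers":0.3,"x":-0.005,"y":0.05,"z":-0.002,"spin":0.7},{"fingers":0.3,"x":-0.005,"y":0.075,"z":-0.002,"spin":0.7},{"fingers":0.3,"x":-0.005,"y":0.1,"z":-0.002,"spin":0.7},{"fingers":0.3,"x":-0.005,"y":0.12,"z":-0.002,"spin":0.7},{"fingers":0.3,"x":-0.005,"y":0.13,"z":-0.002,"spin":0.7},{"fingers":0.3,"x":-0.005,"y":0.1345,"z":-0.002,"spin":0.7},{"fingers":0.3,"x":-0.005,"y":0.1345,"z":-0.002,"spin":0.7},{"fingers":0.3,"x":-0.005,"y":0.1345,"z":-0.002,"spin":0.7},{"fingers":0.1,"x":-0.005,"y":0.1345,"z":-0.002,"spin":0.7}]'
python3 - <<'E'
from h import *
t,R,o=tool(); print(t); snap('wrist','w11'); inhand('w11',t,R,-43)
E
```

```text
time_s: 19.7
ee_pos: [0.5669, -0.1713, 0.0528]
eef_rot: [-1.572, 0.0, 1.342]
force: [0.2, -0.5, -0.1]
grip_width: 0.0563
[ 0.56687246 -0.17133447  0.05276317]
top n 2254 y -41.5 z range [-28.2 -27.1   5.3   5.7] slope y/z [ 7.0000e-03 -4.1357e+01]
face n 2044 z 5.4 slope z/y [2.000e-03 5.448e+00] y rng [-36.8   1.5]
```

```bash
python3 -m handwheel '[{"fingers":0.1,"x":0,"y":0.001,"z":0.0015,"spin":0},{"fingers":0.1,"x":0,"y":0.001,"z":0.0015,"spin":0},{"fingers":-0.05,"x":0,"y":0.001,"z":0.0015,"spin":0},{"fingers":-0.15,"x":0,"y":0.001,"z":0.0015,"spin":0},{"fingers":-0.3,"x":0,"y":0.001,"z":0.0015,"spin":0},{"fingers":-0.4,"x":0,"y":0.001,"z":0.0015,"spin":0},{"fingers":-0.4,"x":0,"y":0.001,"z":0.0015,"spin":0},{"fingers":-0.4,"x":0,"y":-0.002,"z":0.0015,"spin":0},{"fingers":-0.4,"x":0,"y":-0.01,"z":0.0015,"spin":0},{"fingers":-0.4,"x":0,"y":-0.03,"z":0.0015,"spin":0}]' 30
python3 -m handwheel '[{"fingers":-0.4,"x":0,"y":-0.03,"z":0,"spin":0},{"fingers":-0.4,"x":0,"y":-0.06,"z":0,"spin":0},{"fingers":-0.4,"x":0,"y":-0.09,"z":0,"spin":0},{"fingers":-0.4,"x":0,"y":-0.11,"z":0,"spin":0},{"fingers":-0.4,"x":0,"y":-0.12,"z":0.01,"spin":0},{"fingers":-0.4,"x":0,"y":-0.12,"z":0.03,"spin":0},{"fingers":-0.4,"x":0,"y":-0.12,"z":0.05,"spin":0},{"fingers":-0.4,"x":0,"y":-0.12,"z":0.07,"spin":0},{"fingers":-0.4,"x":0,"y":-0.12,"z":0.08,"spin":0},{"fingers":-0.4,"x":0,"y":-0.12,"z":0.08,"spin":0}]'
python3 - <<'E'
from h import *
t,R,o=tool(); snap('wrist','w12'); inhand('w12',t,R,-43)
lane(-.12,.095,.14)
E
```

```text
time_s: 20.75
ee_pos: [0.5642, -0.1706, 0.0811]
eef_rot: [-1.568, -0.0, 1.342]
force: [0.4, 0.1, -1.9]
grip_width: 0.04
time_s: 21.75
ee_pos: [0.4866, -0.1527, 0.2025]
eef_rot: [-1.572, 0.0, 1.342]
force: [-0.2, -0.6, 0.0]
grip_width: 0.0402
top n 2458 y -43.5 z range [-30.6 -29.7   2.8   3.2] slope y/z [ 3.300e-02 -4.286e+01]
face n 2054 z 2.7 slope z/y [-0.     2.683] y rng [-36.8   1.4]
dxyz [0.4015 0.0442 0.1511] spin -28.11 F [-0.2  0.3 -1.9] w 0.0398 t 21.8
TCP in rack -0.1759 -0.3303 0.1844 rot [-9.006e+01  1.000e-02  7.689e+01]
```

```bash
python3 -m handwheel '[{"fingers":-0.4,"x":0.015,"y":0.001,"z":0.006,"spin":-1},{"fingers":-0.4,"x":0.045,"y":0.002,"z":0.018,"spin":-3},{"fingers":-0.4,"x":0.085,"y":0.003,"z":0.032,"spin":-6},{"fingers":-0.4,"x":0.125,"y":0.004,"z":0.047,"spin":-9},{"fingers":-0.4,"x":0.165,"y":0.005,"z":0.062,"spin":-12},{"fingers":-0.4,"x":0.205,"y":0.006,"z":0.077,"spin":-15},{"fingers":-0.4,"x":0.245,"y":0.007,"z":0.092,"spin":-18},{"fingers":-0.4,"x":0.285,"y":0.01,"z":0.107,"spin":-21},{"fingers":-0.4,"x":0.325,"y":0.015,"z":0.122,"spin":-24},{"fingers":-0.4,"x":0.355,"y":0.02,"z":0.134,"spin":-28}]'
python3 -m handwheel '[{"fingers":-0.4,"x":0.015,"y":0.005,"z":0,"spin":0},{"fingers":-0.4,"x":0.03,"y":0.012,"z":0,"spin":0},{"fingers":-0.4,"x":0.038,"y":0.02,"z":0,"spin":0},{"fingers":-0.4,"x":0.042,"y":0.03,"z":0,"spin":0},{"fingers":-0.4,"x":0.042,"y":0.04,"z":0,"spin":0},{"fingers":-0.4,"x":0.042,"y":0.05,"z":0,"spin":0},{"fingers":-0.4,"x":0.042,"y":0.055,"z":0,"spin":0},{"fingers":-0.4,"x":0.042,"y":0.06,"z":0,"spin":0},{"fingers":-0.4,"x":0.042,"y":0.06,"z":0,"spin":0},{"fingers":-0.4,"x":0.042,"y":0.06,"z":0,"spin":0}]'
python3 -c "
from h import *
lane(-.041,.0945,.0775)"
```

```text
time_s: 22.8
ee_pos: [0.4362, 0.2264, 0.1815]
eef_rot: [-1.571, -0.0, 1.835]
force: [0.8, 0.3, -1.6]
grip_width: 0.0401
time_s: 23.8
ee_pos: [0.4264, 0.2639, 0.122]
eef_rot: [-1.571, -0.0, 1.831]
force: [-1.0, -0.6, -2.2]
grip_width: 0.0399
dxyz [ 0.0066  0.0265 -0.0859] spin -0.12 F [-1.  -0.6 -2.2] w 0.0399 t 23.8
TCP in rack -0.1269 0.0881 0.104 rot [-9.0020e+01 -1.0000e-02  1.0488e+02]
```

```bash
python3 -m handwheel '[{"fingers":-0.4,"x":0.004,"y":0.008,"z":-0.005,"spin":-0.1},{"fingers":-0.4,"x":0.007,"y":0.016,"z":-0.015,"spin":-0.1},{"fingers":-0.4,"x":0.007,"y":0.023,"z":-0.025,"spin":-0.1},{"fingers":-0.4,"x":0.007,"y":0.0265,"z":-0.037,"spin":-0.1},{"fingers":-0.4,"x":0.007,"y":0.0265,"z":-0.05,"spin":-0.1},{"fingers":-0.4,"x":0.007,"y":0.0265,"z":-0.063,"spin":-0.1},{"fingers":-0.4,"x":0.007,"y":0.0265,"z":-0.075,"spin":-0.1},{"fingers":-0.4,"x":0.007,"y":0.0265,"z":-0.083,"spin":-0.1},{"fingers":-0.4,"x":0.007,"y":0.0265,"z":-0.085,"spin":-0.1},{"fingers":-0.4,"x":0.007,"y":0.0265,"z":-0.085,"spin":-0.1}]'
python3 - <<'E'
from h import *
lane(.005,.095,.0765)
t,R,o=tool(); snap('wrist','w13'); inhand('w13',t,R,-43)
E
```

```text
time_s: 24.8
ee_pos: [0.5065, 0.2925, 0.0949]
eef_rot: [-1.57, 0.0, 1.832]
force: [0.8, 0.3, -2.0]
grip_width: 0.0399
dxyz [ 0.      0.0004 -0.0471] spin -0.01 F [ 0.8  0.3 -2. ] w 0.0399 t 24.8
TCP in rack -0.0421 0.095 0.0769 rot [-89.97   0.   104.99]
top n 2465 y -43.7 z range [-30.1 -29.2   3.3   3.7] slope y/z [ 3.7000e-02 -4.2934e+01]
face n 2058 z 3.2 slope z/y [1.000e-03 3.201e+00] y rng [-36.8   1.5]
```

```bash
python3 -m handwheel '[{"fingers":-0.4,"x":0,"y":0,"z":-0.003,"spin":0},{"fingers":-0.4,"x":0,"y":0,"z":-0.006,"spin":0},{"fingers":-0.4,"x":0,"y":0,"z":-0.009,"spin":0},{"fingers":-0.4,"x":0,"y":0,"z":-0.012,"spin":0},{"fingers":-0.4,"x":0,"y":0,"z":-0.015,"spin":0},{"fingers":-0.4,"x":0,"y":0,"z":-0.018,"spin":0},{"fingers":-0.4,"x":0,"y":0,"z":-0.021,"spin":0},{"fingers":-0.4,"x":0,"y":0,"z":-0.024,"spin":0},{"fingers":-0.4,"x":0,"y":0,"z":-0.027,"spin":0},{"fingers":-0.4,"x":0,"y":0,"z":-0.03,"spin":0}]'
python3 - <<'E'
from h import *
lane(.005,.095,.0765)
t,R,o=tool(); snap('wrist','w14'); inhand('w14',t,R,-43)
E
```

```text
time_s: 25.85
ee_pos: [0.535, 0.3002, 0.0951]
eef_rot: [-1.569, 0.0, 1.833]
force: [-6.8, -2.4, 1.9]
grip_width: 0.0396
dxyz [ 0.      0.0005 -0.0176] spin -0.01 F [-6.8 -2.4  1.9] w 0.0396 t 25.85
TCP in rack -0.0126 0.095 0.0771 rot [-8.9870e+01  2.0000e-02  1.0499e+02]
top n 2460 y -43.6 z range [-30.7 -29.7   2.8   3.1] slope y/z [ 3.1000e-02 -4.2904e+01]
face n 2071 z 2.6 slope z/y [1.000e-03 2.662e+00] y rng [-36.8   1.2]
```

```bash
python3 -m handwheel '[{"fingers":-0.4,"x":0,"y":0,"z":-0.002,"spin":0},{"fingers":-0.4,"x":0,"y":0,"z":-0.004,"spin":0},{"fingers":-0.4,"x":0,"y":0,"z":-0.006,"spin":0},{"fingers":-0.4,"x":0,"y":0,"z":-0.008,"spin":0},{"fingers":-0.4,"x":0,"y":0,"z":-0.01,"spin":0},{"fingers":-0.4,"x":0,"y":0,"z":-0.012,"spin":0},{"fingers":-0.4,"x":0,"y":0,"z":-0.014,"spin":0},{"fingers":-0.4,"x":0,"y":0,"z":-0.016,"spin":0},{"fingers":-0.4,"x":0,"y":0,"z":-0.0175,"spin":0},{"fingers":-0.4,"x":0,"y":0,"z":-0.0175,"spin":0}]'
python3 - <<'E'
from h import *
lane(.005,.095,.0485)
t,R,o=tool(); snap('wrist','w15'); inhand('w15',t,R,-43)
E
```

```text
time_s: 26.9
ee_pos: [0.5519, 0.3047, 0.095]
eef_rot: [-1.569, 0.0, 1.832]
force: [-5.4, -2.8, 1.7]
grip_width: 0.04
dxyz [ 0.      0.0285 -0.0001] spin -0.01 F [-5.4 -2.8  1.7] w 0.04 t 26.9
TCP in rack 0.0049 0.095 0.077 rot [-8.9870e+01  1.0000e-02  1.0499e+02]
top n 2455 y -43.6 z range [-30.3 -29.3   3.2   3.6] slope y/z [ 3.300e-02 -4.288e+01]
face n 2073 z 3.0 slope z/y [1.000e-03 3.057e+00] y rng [-36.7   1.2]
```

Front face about 2 mm behind the lip, force still at spring level. I'll add half a millimetre and lower it.

```bash
python3 -m handwheel '[{"fingers":-0.4,"x":0,"y":0,"z":-0.0006,"spin":0},{"fingers":-0.4,"x":0,"y":0.002,"z":-0.0006,"spin":0},{"fingers":-0.4,"x":0,"y":0.0045,"z":-0.0006,"spin":0},{"fingers":-0.4,"x":0,"y":0.007,"z":-0.0006,"spin":0},{"fingers":-0.4,"x":0,"y":0.0095,"z":-0.0006,"spin":0},{"fingers":-0.4,"x":0,"y":0.012,"z":-0.0006,"spin":0},{"fingers":-0.4,"x":0,"y":0.0145,"z":-0.0006,"spin":0},{"fingers":-0.4,"x":0,"y":0.017,"z":-0.0006,"spin":0},{"fingers":-0.4,"x":0,"y":0.019,"z":-0.0006,"spin":0},{"fingers":-0.4,"x":0,"y":0.021,"z":-0.0006,"spin":0}]'
python3 - <<'E'
from h import *
lane(.0055,.095,.0485)
t,R,o=tool(); snap('wrist','w16'); inhand('w16',t,R,-43)
E
```

```text
time_s: 27.95
ee_pos: [0.5523, 0.3049, 0.074]
eef_rot: [-1.569, 0.0, 1.833]
force: [-7.1, -1.9, 2.8]
grip_width: 0.0397
dxyz [-0.0001  0.0075 -0.0001] spin -0.0 F [-7.1 -1.9  2.8] w 0.0397 t 27.95
TCP in rack 0.0054 0.0951 0.056 rot [-8.988e+01  1.000e-02  1.050e+02]
top n 2425 y -43.2 z range [-30.1 -29.3   3.2   3.5] slope y/z [ 2.9000e-02 -4.2656e+01]
face n 2079 z 3.0 slope z/y [-0.     3.051] y rng [-36.7   1.4]
```

```bash
python3 -m handwheel '[{"fingers":-0.4,"x":0,"y":0.0015,"z":0,"spin":0},{"fingers":-0.4,"x":0,"y":0.003,"z":0,"spin":0},{"fingers":-0.4,"x":0,"y":0.004,"z":0,"spin":0},{"fingers":-0.4,"x":0,"y":0.005,"z":0,"spin":0},{"fingers":-0.4,"x":0,"y":0.0055,"z":0,"spin":0},{"fingers":-0.4,"x":0,"y":0.006,"z":0,"spin":0},{"fingers":-0.4,"x":0,"y":0.0065,"z":0,"spin":0},{"fingers":-0.4,"x":0,"y":0.0065,"z":0,"spin":0},{"fingers":-0.4,"x":0,"y":0.0065,"z":0,"spin":0},{"fingers":-0.4,"x":0,"y":0.0065,"z":0,"spin":0}]'
python3 - <<'E'
from h import *
lane(.0055,.095,.0485)
t,R,o=tool(); snap('wrist','w17'); inhand('w17',t,R,-43)
P,_=cloud('w17'); L=(P-t)@R*1000; m=(abs(L[...,0])<14)&(L[...,1]<-38)&(L[...,1]>-48)
for a,b in((-28,-16),(-10,2)): k=m&(L[...,2]>a)&(L[...,2]<b); print(a,b,k.sum(),np.median(L[...,1][k]))
E
```

```text
time_s: 29.0
ee_pos: [0.5524, 0.3049, 0.0675]
eef_rot: [-1.569, 0.0, 1.833]
force: [-7.1, -2.0, 1.7]
grip_width: 0.0396
dxyz [-0.0001  0.001  -0.    ] spin -0.0 F [-7.1 -2.   1.7] w 0.0396 t 29.0
TCP in rack 0.0055 0.0951 0.0495 rot [-8.988e+01  1.000e-02  1.050e+02]
top n 3581 y -43.2 z range [-41.4 -40.    3.1   3.5] slope y/z [-7.00e-03 -4.31e+01]
face n 2077 z 3.0 slope z/y [1.000e-03 3.026e+00] y rng [-36.8   1.4]
-28 -16 1054 -43.73599407756009
-10 2 616 -43.64932604974779
```

Within about 1 mm of the floor. Setting it down and releasing.

```bash
python3 -m handwheel '[{"fingers":-0.4,"x":0,"y":0.0005,"z":0,"spin":0},{"fingers":-0.4,"x":0,"y":0.001,"z":0,"spin":0},{"fingers":-0.4,"x":0,"y":0.0013,"z":0,"spin":0},{"fingers":-0.12,"x":0,"y":0.0013,"z":0,"spin":0},{"fingers":-0.06,"x":0,"y":0.0013,"z":0,"spin":0},{"fingers":0,"x":0,"y":0.0013,"z":0,"spin":0},{"fingers":0.06,"x":0,"y":0.0013,"z":0,"spin":0},{"fingers":0.12,"x":0,"y":0.0013,"z":0,"spin":0},{"fingers":0.12,"x":0,"y":0.0013,"z":0,"spin":0},{"fingers":0.12,"x":0,"y":0.0013,"z":0,"spin":0}]'
python3 - <<'E'
from h import *
lane(.0055,.095,.0485)
t,R,o=tool(); snap('wrist','w18'); inhand('w18',t,R,-43)
E
```

```text
time_s: 30.05
ee_pos: [0.553, 0.305, 0.0665]
eef_rot: [-1.571, 0.0, 1.833]
force: [0.0, -0.3, -0.6]
grip_width: 0.0523
dxyz [ 0.     -0.      0.0006] spin -0.0 F [ 0.  -0.3 -0.6] w 0.0523 t 30.05
TCP in rack 0.0061 0.095 0.0485 rot [-90.   0. 105.]
top n 3964 y -43.0 z range [-40.5 -38.9   5.9   6.4] slope y/z [ 1.2000e-02 -4.2648e+01]
face n 1997 z 6.0 slope z/y [-0.     6.006] y rng [-36.7   1.4]
```

Back away and up, far enough that the wrist camera sees the whole rack.

```bash
python3 -m handwheel '[{"fingers":0.12,"x":0,"y":0,"z":0.01,"spin":0},{"fingers":0.12,"x":0,"y":0,"z":0.025,"spin":0},{"fingers":0.12,"x":0,"y":0,"z":0.045,"spin":0},{"fingers":0.12,"x":0,"y":-0.01,"z":0.07,"spin":0},{"fingers":0.12,"x":0,"y":-0.04,"z":0.09,"spin":0},{"fingers":0.12,"x":-0.02,"y":-0.08,"z":0.11,"spin":0},{"fingers":0.5,"x":-0.04,"y":-0.12,"z":0.13,"spin":0},{"fingers":1,"x":-0.06,"y":-0.16,"z":0.14,"spin":0},{"fingers":1,"x":-0.08,"y":-0.2,"z":0.15,"spin":0},{"fingers":1,"x":-0.1,"y":-0.24,"z":0.155,"spin":0}]'
python3 -m handwheel '[{"fingers":1,"x":0,"y":-0.04,"z":0.02,"spin":0},{"fingers":1,"x":0,"y":-0.08,"z":0.03,"spin":0},{"fingers":1,"x":0,"y":-0.08,"z":0.03,"spin":0},{"fingers":1,"x":0,"y":-0.08,"z":0.03,"spin":0},{"fingers":1,"x":0,"y":-0.08,"z":0.03,"spin":0},{"fingers":1,"x":0,"y":-0.08,"z":0.03,"spin":0},{"fingers":1,"x":0,"y":-0.08,"z":0.03,"spin":0},{"fingers":1,"x":0,"y":-0.08,"z":0.03,"spin":0},{"fingers":1,"x":0,"y":-0.08,"z":0.03,"spin":0},{"fingers":1,"x":0,"y":-0.08,"z":0.03,"spin":0}]'
python3 - <<'E'
from h import *
snap('wrist','w19'); snap('top','t19'); snap('scene','s19')
a=np.radians(15);R=np.array([[np.cos(a),-np.sin(a)],[np.sin(a),np.cos(a)]])
for f,o in [('w19',(.5717,.2117)),('t19',(.5733,.2130)),('t10',(.5733,.2130))]:
    P,_=cloud(f); L=(P[...,:2]-o)@R; z=P[...,2]-.018
    for n,y0,h in [('short',-.095,.068),('tall',.095,.092)]:
        m=(abs(L[...,1]-y0)<.018)&(abs(z-h)<.01)&(L[...,0]>-.01)&(L[...,0]<.09)
        if not m.sum(): print(f,n,'none'); continue
        zz=[np.median(z[m&(L[...,0]>i)&(L[...,0]<j)]).round(4) for i,j in((.003,.03),(.037,.044))]
        print(f,n,m.sum(),np.percentile(L[...,0][m],[1,99]).round(4),'y',np.median(L[...,1][m]).round(4),'z',zz)
A=cv2.imread('pics/t19.png')[120:275,175:455]; B=cv2.imread('pics/w19.png')
cv2.imwrite('pics/c19.png',np.hstack([cv2.resize(A,(400,221)),cv2.resize(B[:221*640//400],(400,221))]))
E
```

```text
time_s: 31.1
ee_pos: [0.4283, 0.1674, 0.3085]
eef_rot: [-1.572, -0.0, 1.833]
force: [0.5, 0.2, -0.3]
grip_width: 0.0812
time_s: 32.1
ee_pos: [0.4002, 0.1606, 0.3863]
eef_rot: [-1.571, -0.0, 1.833]
force: [-0.9, -0.2, 0.3]
grip_width: 0.0943
w19 short 654 [-0.0001  0.051 ] y -0.095 z [np.float64(0.0679), np.float64(0.0677)]
w19 tall 522 [0.0001 0.0354] y 0.0951 z [np.float64(0.0918), np.float64(nan)]
t19 short 237 [0.0001 0.0677] y -0.0949 z [np.float64(0.0678), np.float64(0.0675)]
t19 tall 246 [0.0005 0.0677] y 0.095 z [np.float64(0.0928), np.float64(0.0911)]
t10 short 235 [0.0001 0.0676] y -0.0949 z [np.float64(0.0678), np.float64(0.0671)]
t10 tall 129 [0.0004 0.0347] y 0.0953 z [np.float64(0.0921), np.float64(nan)]
  return _methods._mean(a, axis=axis, dtype=dtype,
  ret = ret.dtype.type(ret / rcount)
```

View pics/c19.png

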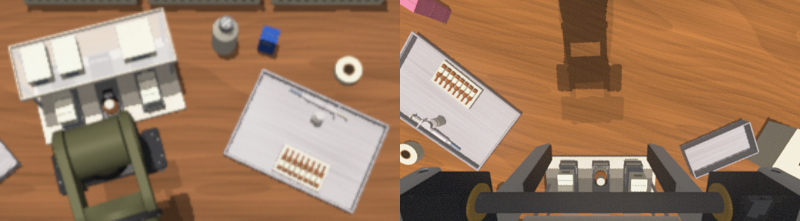

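Both lanes now hold two cartons (left panel, (65,112) and (150,95)). Their tops run from 0 to 68 mm behind the lip at full height. The bottle and the other tray items look unmoved, and the arm is clear. Handing in.

```bash
python3 -c "
from h import *
print(workorder.hand_in())"
```

```text
the job is handed in; nothing more can be done
None
```

Both cartons are in the rack, each at the front of its own lane, and I handed the job in at about 32 s of the 72 s. Handing in gives no verdict, so the result below rests on my own last checks.

**What I did:** The short carton went into the right lane and the tall one into the left lane. The moves offered no way to lean the gripper. I kept it vertical and held each carton about 13 mm off-centre, on the robot's side, so the gripper body stayed in front of the shelf edge. Each carton went in low over the lip, pressed the stock back, came down slowly and was released. Readings of about 7–8 N along the lane were what the spring alone would give, so I saw no sign of touching the shelf.

**Last checks:**
- **Position:** In the top view, the carton tops in each of the two lanes run from 0 to 68 mm behind the lip. That puts the new cartons' centres about 17 mm and the stock's about 51 mm behind it.
- **Height:** The tops are level, at about 68 mm (short) and 92 mm (tall) above the lane floor, so all four stand upright on the floor.
- **Everything else:** The bottle and the tray items look unmoved in the pictures; I did not measure them. The arm was clear of everything.

**Where checks were incomplete or disagreed:** The wrist camera's last view of the rear tall carton was hidden, so that one rests on the top camera alone. The two cameras differ by about 1.5 mm in absolute position, which is within their calibration, and agree relative to the rack.

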